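Click a printing block home in the registration bed

TASK

Take the wooden printing block lying on the table, lay it flat on the open end of the registration bed, lengthwise with the channel, and slide it along until the sprung pawl clicks in behind it and holds it against the sprung stop. Press gently: neither bottom out the stop's spring nor jam the block against the bed. Leave the block locked there, let go of it, and do not disturb the jar, the mug and the bottle.

Things in the scene. Friction and masses are not known exactly. Their poses are not given: they have to be found in the camera images.
- bed: Fixed plywood board 300 x 130 x 12 mm, channel along its x. Origin: centre of its underside; slide the block to +x; z up; floor 12 mm above the origin. A grey head clamped on it carries the sprung pawl and stop; where it sits along the bed differs each time and is NOT measured: the pawl's tooth is at bed x = +4 to +36 mm. Past the mouth the channel is 47.4 mm wide, low sides under 18 mm tall.
- apron (a point): Point on the floor of the bed's open end (no rails; bed x = -150 to -92 mm), on the channel's midline at bed x = -113 mm: lay the block with its centre above it. Same axes as the bed. The two guides of the flared mouth (aluminium, 10 mm tall, 71 mm apart narrowing to 47 mm) run from 22 to 48 mm ahead of it; then come straight rails of 10 mm height.
- block_mid (a point): Centre (21 mm above the underside) of the loose wooden printing block, 70 (its x) x 45 (its y) x 42 mm (z, up), 0.11 to 0.2 kg, dark printing face on top. Lies flat on the table. Either end may go first. Laid down and pushed from behind, the mouth lines it up; held across its width it may jam. Fingertips 15 mm or more above its underside clear rails and pawl.
- pawl (a joint): Steel pawl at the channel's +y side, 45 mm long on an upright pivot, pointing to bed +x, 10 mm tall, its tooth 7 mm into the channel. Rad: 0 = swung in (rest), about 0.11 while the block pushes it aside (1 to 3 N). Springs in behind the block's rear face once this is past the tooth, and blocks return. It clicks when the block has pressed the stop in 6 to 7 mm, at 11 to 12.5 N of push.
- stop (a joint): Sprung steel plate across the channel, 36 mm wide, up to 30 mm above the floor, face 65 mm past the pawl's tooth at rest. Metres: 0 = out, grows as pressed to bed +x, travel 0.011; above 0.0105 counts as bottomed. Starts at 2 N, then 1.5 N per mm: with the block sliding freely, 14.5 N of push is past the click, 18 N bottoms it. Let go, the locked block keeps it about 5 mm in.
- ink_jar: Loose black screw-top ink jar, 60 mm across, 75 mm tall, origin under its centre. Leave alone.
- mug: Loose white mug, 76 mm across, 90 mm tall, origin under its centre. Leave alone.
- gel: Loose clear bottle, 60 mm across, 170 mm tall, origin under its centre. Leave alone.
Mind the look-alikes: they are no part of the job. Leave any blue, pink or red look-alike of the part that bears block_mid alone.

How it is judged:
On the way, in this order (a step that is already met when the one before it is completed fails the run):
1. the block lies flat on the bed's open end, lengthwise, short of the pawl (x of block_mid in the frame of bed between -0.16 and -0.06 m and y of block_mid in the frame of bed between -0.015 and 0.015 m and z of block_mid in the frame of bed below 0.037 m and angle between the x axis of block_mid and the x axis of bed, either way round below 0.2 rad), for 0.1 s.
2. the block has been pushed past the pawl, which has clicked in behind it with the stop pressed in (value of joint stop above 0.003 m and value of joint pawl below 0.05 rad and x of block_mid in the frame of bed above 0.03 m), for 0.2 s.
At the end, for the whole second after the job is handed in: The block lies flat (within 3.5 degrees) and straight (within 3.5 degrees) in the channel, within 4 mm of its midline, beyond the pawl; the pawl is swung in behind it (below 0.05 rad) and the locked block keeps the stop pressed in by 3 to 9 mm; all at rest and released (all of step 2 and value of joint stop below 0.009 m and y of block_mid in the frame of bed between -0.004 and 0.004 m and z of block_mid in the frame of bed below 0.036 m and angle between block_mid's own z axis and vertical below 0.06 rad and angle between the x axis of block_mid and the x axis of bed, either way round below 0.06 rad and velocity of joint stop below 0.005 m/s); the robot touches nothing.
It fails at once if the sprung stop is bottomed (pressed in 10.5 mm or more of its 11) (value of joint stop above 0.0105 m).
It fails at once if the bed is jammed or struck with more than 60 N (contact force between bed and anything else above 60 N).
It fails at once if the jar is moved by more than 20 mm (distance of ink_jar from where it was at the start of the episode above 0.02 m).
It fails at once if the mug is moved by more than 20 mm (distance of mug from where it was at the start of the episode above 0.02 m).
It fails at once if the bottle is moved by more than 20 mm (distance of gel from where it was at the start of the episode above 0.02 m).
It also fails if it takes over 64 s, if anything falls off the work surface, if the arm or the gripper's body presses on something with over 40 N, if the wrist force passes 120 N, or if a joint passes its speed limit or range.

ROBOT

A 7-joint arm with a two-finger parallel gripper is mounted at the origin on the work surface. World frame = base frame: x ahead of the robot, y to its left, z up, the work surface at z = 0. Lengths are in m, angles in rad, forces in N, time in s.
With the tool pointing down it reaches from about 0.35 to 0.9 m from the base axis. Payload 19.9 kg.
Tool frame: the origin (TCP) lies midway between the tips of the shut fingers; the grasp point (between the pads) lies 19 mm behind it; y points along the fingers, z is the direction in which the jaws open and shut, and the axes are right-handed (so a half turn about y gives the same grasp; the last joint's range is limited). The gripper opens to 94 mm and grips with 3 to 60 N. Pads are 16 mm wide; open, the fingers measure 119 mm over their backs; the gripper's body (75 mm by 177 mm) begins 78 mm behind the grasp point.
Start: joints at [-1.177, 0.417, -0.01, 1.614, 0.005, 1.111, -0.053], TCP at [0.263, 0.567, 0.205] pointing down, gripper open.
Joint ranges: [-2.81, 2.81], [-0.39, 2.02], [-1.27, 1.25], [0.06, 2.57], [-1.19, 4.33], [0.19, 2], [-2.82, 2.82]. Speed limits (rad/s): [1.89, 1.89, 2.39, 2.39, 3.01, 3.01, 3.01].

INTERFACE

Orientations are given as a rotation vector (axis times angle).
In Python, from rig import manip gives the robot as it stands. Calls block until the motion is done:
- manip.goto(position, orientation): joint-space move of the TCP to a pose.
- manip.move_linear(position, max_speed=0.15, ori=None, max_force=None): straight line of the TCP; ori=None keeps the orientation; max_speed is the mean speed in m/s. With max_force (N) it stops when the force on the tool has changed by that much, and returns True; else False.
- manip.movej(angles): joint-space move.
- manip.gripper_open() and manip.clamp(strength=None): open the fingers fully, or close them until they stop; strength is the grip in N (None keeps the last).
- manip.wait(seconds).
- manip.ik(position, orientation): joint angles nearest the present ones, or None.
- manip.get_state(): the state.
- manip.get_image(name): name is "side" or "top"; returns a dict with "frame" (420x560x3 uint8, blue, green, red), "z_map" (420x560 float32, m along the optical axis (not along the pixel's ray), 0 where there is no reading), "K" (3x3 intrinsics, pixels), "R" (3x3) and "t" (3): a world point X has camera coordinates R X + t. Camera axes: x right, y down, z forward; pixel columns grow to the right and rows downward; lengths in m; the calibration is good to about 2 mm. A picture is of the moment at which its call begins.
A pose or a line that the arm cannot do raises manip.Unreachable and nothing moves.
- manip.sign_off(): hands the job in, once; it reports no verdict.
Trained networks look in a picture, given as the dict that the camera call returned (one of the last four; its "shot" number tells which), for a name from the list of things; names that differ only in an ending like _2 or _b are one class to them, and where a whole thing is asked for, a point or a joint stands for the part that bears it (a point fixed in the world has none). Each returns a list of dicts, best first, with "score" (0 to 1); they miss things now and then, are a little off and sometimes report something else, mostly with a low value. They report only what shows in the picture. A call takes as long as a camera call. They do not tell look-alikes from the thing itself.
- manip.search_frame(picture, query): "rect" ([left, top, width, height] as shares, 0 to 1, of the picture: columns of its width, rows of its height, round what is visible of it).
- manip.outline_of(picture, query): "pixels" (420x560 bool, what is visible of it) and "rect" ([left, top, width, height] as shares, 0 to 1, of the picture: columns of its width, rows of its height, round what is visible of it).
The state is a dict: "time_s": time; "q": joint angles; "qd": joint speeds; "joint_efforts": joint torques, N m; "tool_pos": TCP position; "orientation": TCP orientation; "ft_force": force on the tool from outside, world axes, zero at the start; "wrist_torque": the same for the moment, N m; "opening": finger opening in m.
Only numpy, scipy, OpenCV 4.12 (cv2) and the standard library are available. Lean on these libraries where they do the work, as an engineer would, in place of code of your own. Each camera call takes 0.05 s, during which the arm holds its last target.

## Working session

There is one attempt and no reset: what is moved stays moved. The work goes in short steps, each a Python script; the robot and the scene stay as the last script left them, time stands still between calls to the robot, and variables do not carry over. Pictures are saved under pics/ and viewed, and the job is handed in when it is done.

```bash
ls; mkdir -p pics; python3 - <<'E'
from rig import manip
import cv2,numpy as np,pickle
s=manip.get_state();print(s['time_s'],s['tool_pos'],s['orientation'],s['ft_force'],s['opening'])
for n in('top','side'):
    p=manip.get_image(n);cv2.imwrite(f'pics/{n}0.png',p['frame']);pickle.dump(p,open(f'{n}0.pkl','wb'))
    print(n,p['K'],p['R'],p['t'])
    for q in('bed','block_mid','ink_jar','mug','gel','pawl','stop'):
        r=manip.search_frame(p,q)
        print(q,[(round(d['score'],2),(np.array(d['rect'])*[560,420,560,420]).round().tolist()) for d in r])
print(manip.get_state()['time_s'])
E
```

```text
pics
0.0 [0.2630938  0.56653296 0.20481197] [-1.54498276  0.34115055 -0.34087295] [ 0.15388887 -0.10356281  0.73429618] 0.09401298100412485
top [[499.02804514   0.         276.54313052]
 [  0.         499.02804514 204.46864889]
 [  0.           0.           1.        ]] [[-5.43465351e-04 -9.99877828e-01  1.56215651e-02]
 [-9.90731492e-01 -1.58357428e-03 -1.35825638e-01]
 [ 1.35833782e-01 -1.55505931e-02 -9.90609592e-01]] [-0.01352786  0.54412229  1.14010398]
bed [(0.59, [237.0, 125.0, 52.0, 122.0])]
block_mid [(0.97, [345.0, 231.0, 32.0, 35.0]), (0.84, [399.0, 206.0, 33.0, 19.0]), (0.81, [352.0, 175.0, 32.0, 39.0]), (0.65, [327.0, 279.0, 31.0, 36.0])]
ink_jar [(0.84, [328.0, 121.0, 23.0, 32.0])]
mug [(0.71, [405.0, 266.0, 50.0, 36.0]), (0.55, [234.0, 122.0, 57.0, 126.0])]
gel [(0.69, [86.0, 195.0, 42.0, 31.0])]
pawl [(0.57, [250.0, 169.0, 9.0, 14.0])]
stop [(0.46, [256.0, 133.0, 11.0, 12.0])]
side [[403.57869035   0.         281.9458529 ]
 [  0.         403.57869035 208.48718313]
 [  0.           0.           1.        ]] [[ 0.82339882 -0.56706817 -0.02116784]
 [-0.3492613  -0.47703131 -0.80650956]
 [ 0.44724818  0.67147213 -0.59084198]] [-0.43592735  0.20591346  0.77283255]
bed [(0.62, [237.0, 184.0, 122.0, 51.0])]
block_mid [(0.97, [338.0, 242.0, 37.0, 26.0]), (0.96, [357.0, 278.0, 49.0, 44.0]), (0.85, [288.0, 250.0, 37.0, 45.0]), (0.57, [224.0, 268.0, 37.0, 36.0])]
ink_jar [(0.85, [368.0, 191.0, 27.0, 42.0])]
mug [(0.65, [303.0, 303.0, 54.0, 80.0])]
gel [(0.91, [197.0, 104.0, 22.0, 58.0])]
pawl [(0.62, [287.0, 190.0, 18.0, 8.0]), (0.55, [305.0, 304.0, 51.0, 79.0]), (0.31, [199.0, 106.0, 19.0, 57.0])]
stop [(0.63, [326.0, 176.0, 9.0, 12.0])]
0.8
```

```bash
python3 - <<'E'
import cv2
for n,(x,y,w,h) in dict(top=(200,90,270,220),side=(190,90,240,300)).items():
    f=cv2.imread(f'pics/{n}0.png'); 
    s=min(800/w,600/h); cv2.imwrite(f'pics/{n}0z.png',cv2.resize(f[y:y+h,x:x+w],None,fx=s,fy=s,interpolation=cv2.INTER_CUBIC)); print(s)
E
```

```text
2.727272727272727
2.0
```

View pics/top0.png

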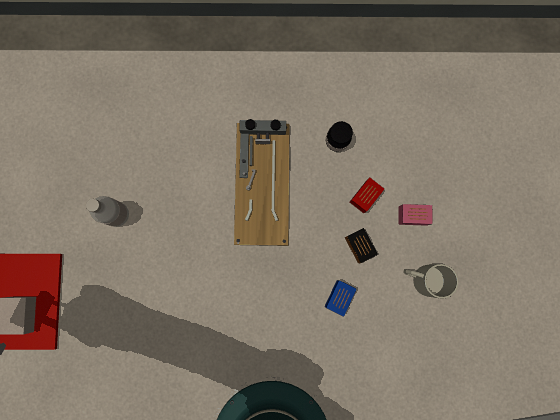

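View pics/top0z.png

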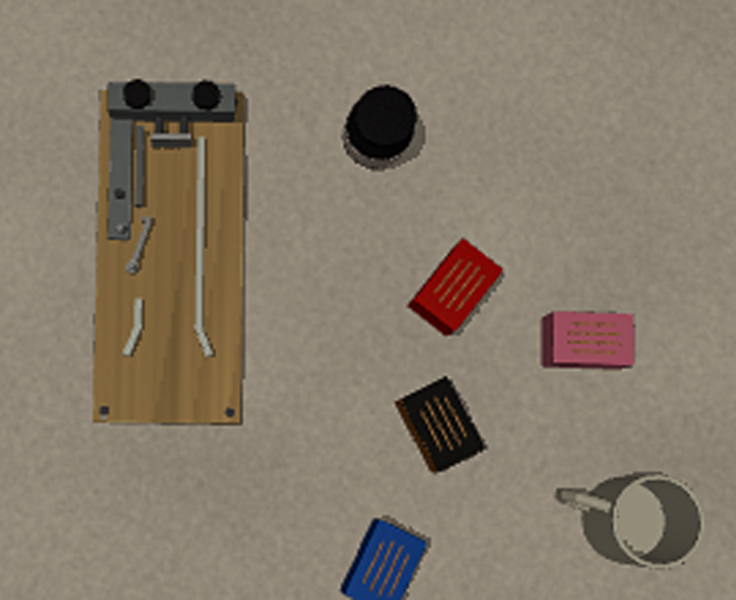

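View pics/side0z.png

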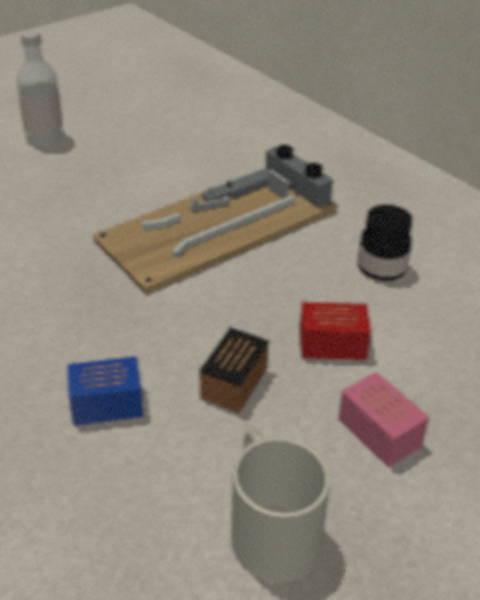

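The top view shows the black-faced block at about (361,246). The bed is at about (263,184), with its open end toward the robot and the stop up-image, so bed +x is roughly world +x. Red, pink and blue are decoys. Next I'll get metric poses.

```bash
cat > h.py <<'E'
import numpy as np,cv2
def cloud(p):
    z=p['z_map'];v,u=np.mgrid[:z.shape[0],:z.shape[1]]
    K=p['K'];c=np.stack([(u-K[0,2])/K[0,0]*z,(v-K[1,2])/K[1,1]*z,z],-1)
    W=(c-p['t'])@p['R']; W[z==0]=np.nan
    return W
def proj(p,X):
    c=np.atleast_2d(X)@p['R'].T+p['t'];q=c@p['K'].T;return q[:,:2]/q[:,2:]
def px2plane(p,uv,h):
    d=np.linalg.inv(p['K'])@np.array([uv[0],uv[1],1.]);d=p['R'].T@d;o=-p['R'].T@p['t']
    return o+d*(h-o[2])/d[2]
def rect(xy):
    (c,s,a)=cv2.minAreaRect((xy*1000).astype(np.float32)); 
    return np.array(c)/1000,np.array(s)/1000,a
E
python3 - <<'E'
import pickle,numpy as np,cv2
from h import *
for n in('top','side'):
    p=pickle.load(open(n+'0.pkl','rb'));W=cloud(p);hsv=cv2.cvtColor(p['frame'],cv2.COLOR_BGR2HSV)
    ok=np.isfinite(W[...,2]);x,y,z=W[...,0],W[...,1],W[...,2]
    table=ok&(abs(z)<.02)&(x>.3)&(x<.9)&(abs(y)<.5);print(n,'table z',np.median(z[table]))
    A=np.c_[x[table],y[table],np.ones(table.sum())];print(np.linalg.lstsq(A,z[table],rcond=None)[0])
    # block
    if n=='top': r=(slice(225,270),slice(340,382))
    else: r=(slice(250,297),slice(284,328))
    w=W[r].reshape(-1,3);w=w[np.isfinite(w[:,2])];t=w[(w[:,2]>.035)&(w[:,2]<.05)]
    print('block top',len(t),np.median(t[:,2]),rect(t[:,:2]), t.mean(0))
    b=w[(w[:,2]>.012)];print(' all',rect(b[:,:2]))
    # bed
    m=ok&(z>.007)&(z<.017)&(x>.4)&(x<1)&(y>-.1)&(y<.2)&(hsv[...,1]>70)
    k,l,st,_=cv2.connectedComponentsWithStats(m.astype(np.uint8));i=1+st[1:,4].argmax();mm=l==i
    c=W[mm];print('bed',len(c),np.median(c[:,2]),rect(c[:,:2]))
    m2=ok&(z>.008)&(z<.1)&(x>.4)&(x<1)&(y>-.07)&(y<.13)
    k,l,st,_=cv2.connectedComponentsWithStats(m2.astype(np.uint8));i=1+st[1:,4].argmax();c=W[l==i]
    print('bed all',len(c),rect(c[:,:2]))
    for nm,rr in dict(jar=None).items(): pass
E
```

```text
top table z -0.0003898141512366241
[-0.00059378 -0.00160497  0.00055893]
block top 585 0.041901646784539025 (array([ 0.4484733 , -0.21234135]), array([0.06984187, 0.04582463]), 28.26288414001465) [ 0.44837093 -0.21193783  0.04190791]
 all (array([ 0.44856549, -0.21231361]), array([0.06998453, 0.04607756]), 27.354928970336914)
bed 4886 0.011386296569481258 (array([0.60017615, 0.02234364]), array([0.13022092, 0.29904022]), 89.23986053466797)
bed all 6268 (array([0.60018768, 0.02317273]), array([0.13181549, 0.29907236]), 89.25505065917969)
side table z 0.00054309911074943
[-0.00243566  0.00161775  0.00294918]
block top 638 0.04241826208619581 (array([ 0.44484222, -0.21126044]), array([0.07231639, 0.04541643]), 26.58675193786621) [ 0.4424967  -0.2137037   0.04208326]
 all (array([ 0.44493115, -0.21145103]), array([0.07231624, 0.04592383]), 26.486108779907227)
bed 2352 0.012409657519045755 (array([0.59571497, 0.02279672]), array([0.13080206, 0.29880048]), 89.19176483154297)
bed all 3854 (array([0.59671381, 0.02464977]), array([0.13453598, 0.3007457 ]), 89.19176483154297)
```

```bash
python3 - <<'E'
import pickle,numpy as np,cv2
from h import *
from scipy.spatial.transform import Rotation as Ro
print(Ro.from_rotvec([-1.54498276,0.34115055,-0.34087295]).as_matrix().round(3))
p=pickle.load(open('top0.pkl','rb'));W=cloud(p)
c=np.array([.6,.0225]);a=np.radians(-.78)
d=W[...,:2]-c;bx=d[...,0]*np.cos(a)+d[...,1]*np.sin(a);by=-d[...,0]*np.sin(a)+d[...,1]*np.cos(a)
bz=W[...,2]
m=(abs(bx)<.16)&(abs(by)<.07)&(bz>.018)
P=np.c_[bx[m],by[m],bz[m]]*1000
for x0 in range(-100,156,5):
    q=P[(P[:,0]>=x0)&(P[:,0]<x0+5)]
    print(x0,' '.join(f'{int(b[1])}:{int(b[2])}' for b in q[np.argsort(q[:,1])]))
E
```

```text
[[ 0.907 -0.     0.421]
 [-0.421 -0.001  0.907]
 [ 0.    -1.    -0.001]]
-100 
-95 -35:22 -33:20
-90 -62:19 -38:23 -35:21 -35:22 -33:20 -33:23 33:25 33:21 35:23 35:19 37:19
-85 -35:19 -35:23 -33:20 -31:22 -30:23 30:27 30:22 30:23 33:25 33:21 35:23 35:19
-80 -33:19 -33:19 -30:20 -30:19 -28:22 28:23 28:20 30:22 33:23 33:19
-75 -30:21 -30:25 -28:20 -28:23 -26:22 26:22 28:21 28:21 28:22 31:23 31:20 47:18
-70 -30:20 -28:19 -28:22 -26:23 -23:18 24:20 26:19 28:25 28:22 31:19
-65 -28:24 -28:23 -26:21 -23:20 -23:19 24:22 24:19 24:20 26:20 26:21 26:21 28:22 29:19
-60 -40:18 -28:25 -28:20 -25:19 -25:24 24:24 24:20 26:20 26:18 28:22 29:19
-55 -28:21 -28:23 -25:20 -25:18 -25:24 24:22 24:22 26:23 26:20 29:24 29:22
-50 -28:25 -28:23 -25:20 24:21 24:22 26:24 26:22 29:21 29:19
-45 -28:20 -28:22 -25:20 -25:19 -25:21 24:21 26:21 29:20
-40 -28:19 -27:22 -25:23 -25:20
-35 -27:20 -27:20 -25:25 -25:24
-30 -27:22 -27:20 -25:22 -25:21
-25 -27:20 -27:19 -25:19 -25:19
-20 -27:20 -27:21 -25:24 -25:20 29:23 32:20 34:22 36:26
-15 -27:18 -27:22 -25:21 -25:21 27:23 27:19 29:24 29:23 31:31 32:26 32:23 34:27 34:27 34
[... 7088 characters left out ...]
4:47 -44:46 -41:50 -39:56 -37:56 -37:59 -34:55 -34:55 -32:54 -32:56 -32:56 -30:53 -29:60 -29:57 -27:59 -25:57 -25:55 -22:53 -22:55 -22:58 -20:58 -18:45 -18:51 -15:45 -15:47 -15:47 -13:51 -13:46 -10:45 -10:45 -10:47 -8:46 -8:48 -6:45 -6:47 -3:49 -3:46 -1:46 -1:46 0:49 1:48 3:48 3:46 5:48 5:48 8:50 8:43 8:45 10:45 12:48 13:47 15:46 15:45 17:46 17:45 19:54 22:61 22:59 24:59 24:60 26:58 27:56 29:58 29:56 31:58 31:55 33:61 36:59 36:56 38:56 41:43 44:48 44:45 46:49 46:45 48:47 48:46 51:50 51:50 51:47 53:47
145 -54:44 -49:47 -44:44 -42:41 -27:53 -10:45 -8:41 -6:43 -3:48 -1:49 1:46 3:46 5:47 8:49 10:46 10:40 12:50 15:47 17:44 20:47 27:56 29:53 31:55 34:53 39:48 41:44 44:48 46:49 49:44 53:48
150 
155
```

Stop face is at bed x≈97, so the tooth is at about 32, which agrees with the tooth seen at x≈33. The head tops out at about 60 mm, so the gripper body clears it. Now the grasp.

```bash
cat >> h.py <<'E'
from scipy.spatial.transform import Rotation as Ro
def down(jaw_deg):
    a=np.radians(jaw_deg);z=np.array([np.cos(a),np.sin(a),0]);y=np.array([0,0,-1.]);x=np.cross(y,z)
    return Ro.from_matrix(np.c_[x,y,z]).as_rotvec()
BED=np.array([.599,.0225]);BA=np.radians(-.8)
def b2w(x,y,z): 
    c,s=np.cos(BA),np.sin(BA);return [BED[0]+c*x-s*y,BED[1]+s*x+c*y,z]
E
python3 - <<'E'
from rig import manip
from h import *
for j in(117.5,-62.5,89.2,-90.8):
    for P in([.447,-.212,.016],b2w(-.113,0,.03),b2w(-.165,0,.034),b2w(.03,0,.034)):
        q=manip.ik(P,down(j));print(j,None if q is None else np.round(q,2))
s=manip.get_state();p=s['tool_pos']
manip.move_linear([p[0],p[1],.32],max_speed=.25)
j=117.5
print(manip.get_state()['time_s'])
manip.goto([.447,-.212,.2],down(j))
s=manip.get_state();print(s['time_s'],s['tool_pos'],s['q'].round(2) if hasattr(s['q'],'round') else s['q'])
E
```

```text
117.5 [-0.02  0.52  0.49  2.08 -0.4   0.63  2.79]
117.5 [-0.24  0.44  0.16  2.09 -0.11  0.62  2.04]
117.5 [-0.3   0.36  0.2   2.21 -0.13  0.58  2.04]
117.5 [-0.15  0.63  0.1   1.73 -0.08  0.79  2.03]
-62.5 [-0.36  0.7   0.96  2.09 -0.84  0.79  0.03]
-62.5 [-0.57  0.49  0.55  2.1  -0.42  0.66 -0.82]
-62.5 [-0.62  0.41  0.57  2.22 -0.39  0.61 -0.85]
-62.5 [-0.59  0.75  0.72  1.74 -0.62  0.89 -0.69]
89.2 [-0.02  0.52  0.49  2.08 -0.41  0.63  2.3 ]
89.2 [-0.31  0.44  0.23  2.09 -0.17  0.63  1.6 ]
89.2 [-0.36  0.37  0.27  2.21 -0.17  0.59  1.59]
89.2 [-0.22  0.63  0.19  1.73 -0.16  0.8   1.6 ]
-90.8 [-0.34  0.68  0.92  2.09 -0.8   0.77 -0.49]
-90.8 [-0.62  0.51  0.62  2.1  -0.47  0.67 -1.27]
-90.8 [-0.74  0.45  0.72  2.22 -0.5   0.64 -1.24]
-90.8 [-0.53  0.72  0.62  1.74 -0.53  0.86 -1.25]
1.4083
4.2583 [ 0.44730785 -0.2115625   0.19997674] [-0.53  0.33  1.1   1.96 -0.34  1.05  2.77]
```

```bash
python3 - <<'E'
from rig import manip
from h import *
manip.goto([.447,-.212,.2],down(-62.5))
s=manip.get_state();print(s['time_s'],s['tool_pos'],np.round(s['q'],2))
p=manip.get_image('top');cv2.imwrite('pics/top1.png',cv2.resize(p['frame'][130:330,240:500],None,fx=3,fy=3))
p=manip.get_image('side');cv2.imwrite('pics/side1.png',cv2.resize(p['frame'][90:370,190:450],None,fx=2,fy=2))
f=np.array([[.447,-.212,.2]]);print(proj(p,f))
E
```

```text
4.5083 [ 0.44709803 -0.21183224  0.19997965] [-0.53  0.33  1.1   1.96 -0.34  1.05  2.77]
[[309.2107269  202.60681662]]
```

View pics/side1.png

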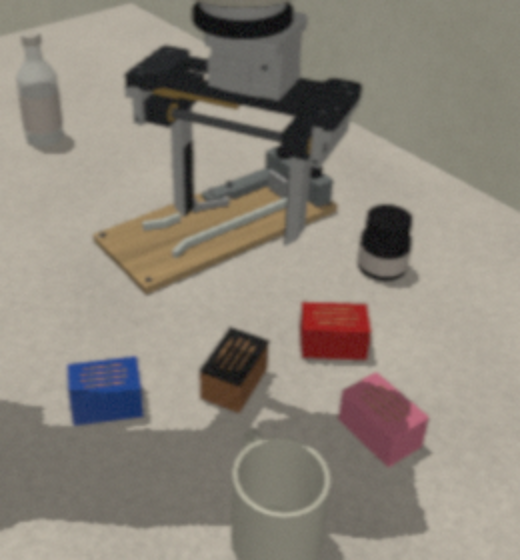

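```bash
python3 - <<'E'
from rig import manip
from h import *
s=manip.get_state();print(Ro.from_rotvec(s['orientation']).as_matrix().round(2))
for j in(117.5,-62.5,89.2,-90.8):
    for P in([.447,-.212,.2],[.447,-.212,.016],b2w(-.113,0,.2),b2w(-.113,0,.03)):
        q=manip.ik(P,down(j));print(j,None if q is None else np.round(q,2))
E
```

```text
[[ 0.89 -0.   -0.46]
 [ 0.46  0.    0.89]
 [-0.   -1.    0.  ]]
117.5 [-0.53  0.33  1.1   1.96 -0.34  1.05  2.77]
117.5 [ 0.09  0.49  0.35  2.08 -0.29  0.61  2.69]
117.5 [-1.06  0.32  1.13  1.98 -0.34  1.05  2.28]
117.5 [-0.76  0.57  0.8   2.1  -0.63  0.72  2.51]
-62.5 [-0.53  0.33  1.1   1.96 -0.34  1.05  2.77]
-62.5 [-0.52  0.96  1.25  2.09 -1.13  1.04  0.26]
-62.5 [-1.03  0.31  1.09  1.98 -0.32  1.04 -0.89]
-62.5 [-0.94  0.74  1.08  2.11 -0.9   0.86 -0.4 ]
89.2 [-0.6   0.4   1.22  1.96 -0.42  1.07  2.36]
89.2 [-0.32  0.67  0.9   2.09 -0.78  0.76  2.63]
89.2 [-1.1   0.37  1.21  1.98 -0.39  1.06  1.84]
89.2 [-0.81  0.61  0.88  2.1  -0.7   0.75  2.08]
-90.8 [-0.52  0.33  1.09  1.96 -0.34  1.05 -0.87]
-90.8 [-0.44  0.79  1.08  2.09 -0.96  0.87 -0.36]
-90.8 [-1.03  0.31  1.09  1.98 -0.32  1.04 -1.38]
-90.8 [-0.94  0.74  1.08  2.11 -0.9   0.86 -0.89]
```

```bash
python3 - <<'E'
from rig import manip
from h import *
manip.movej([0.05,.15,.3,2.0,-.25,.9,-.45])
s=manip.get_state();print(s['time_s'],s['tool_pos'],Ro.from_rotvec(s['orientation']).as_matrix().round(2))
for j in(-62.5,-90.8):
    for P in([.447,-.212,.2],[.447,-.212,.1],[.447,-.212,.016],b2w(-.113,0,.2),b2w(-.113,0,.03)):
        q=manip.ik(P,down(j));print(j,None if q is None else np.round(q,2))
E
```

```text
7.4333 [ 0.48807565 -0.14363252  0.2037463 ] [[-0.79  0.16  0.59]
 [-0.58  0.1  -0.81]
 [-0.19 -0.98  0.01]]
-62.5 [ 0.06  0.2   0.37  1.95 -0.08  1.01 -0.63]
-62.5 [ 0.08  0.34  0.36  2.04 -0.16  0.79 -0.56]
-62.5 [ 0.11  0.49  0.33  2.08 -0.27  0.61 -0.47]
-62.5 [-0.29  0.18  0.2   1.96 -0.04  1.01 -1.16]
-62.5 [-0.25  0.44  0.17  2.09 -0.12  0.62 -1.09]
-90.8 [ 0.01  0.2   0.42  1.95 -0.09  1.01 -1.11]
-90.8 [ 0.05  0.34  0.39  2.04 -0.18  0.79 -1.04]
-90.8 [ 0.09  0.49  0.35  2.08 -0.28  0.61 -0.95]
-90.8 [-0.31  0.18  0.22  1.96 -0.04  1.01 -1.65]
-90.8 [-0.3   0.44  0.23  2.09 -0.17  0.63 -1.55]
```

Good configuration. Grasping now.

```bash
python3 - <<'E'
from rig import manip
from h import *
manip.goto([.447,-.212,.12],down(-62.5))
print(manip.move_linear([.447,-.212,.017],max_speed=.08,max_force=8))
print(manip.get_state()['tool_pos'])
manip.clamp(15)
s=manip.get_state();print(s['time_s'],s['opening'],s['ft_force'],s['tool_pos'])
p=manip.get_image('side');cv2.imwrite('pics/side2.png',cv2.resize(p['frame'][90:370,190:450],None,fx=2,fy=2))
E
```

```text
False
[ 0.4472818  -0.21209678  0.01741039]
10.2 0.0450856910984174 [ 0.28698225 -0.80825671 -0.24148355] [ 0.44698593 -0.21202545  0.0169958 ]
```

View pics/side2.png

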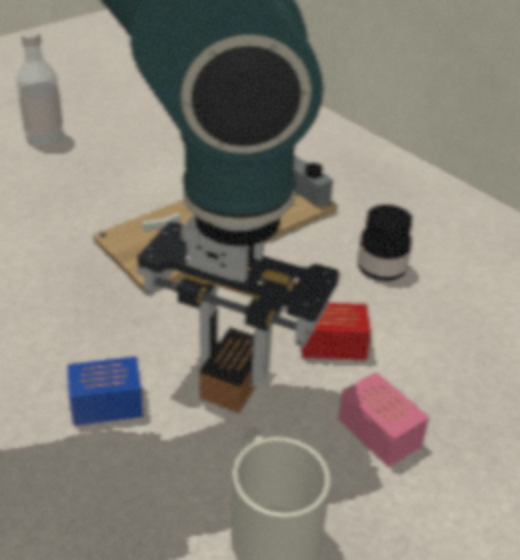

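The block is held: opening 45.1 mm, and the picture shows the black-topped block between the fingers. Next I'll lift it and place it.

```bash
python3 - <<'E'
from rig import manip
from h import *
manip.move_linear([.447,-.212,.10],max_speed=.12)
s=manip.get_state();print(s['opening'],s['ft_force'])
manip.goto(b2w(-.115,0,.10),down(-90.8))
print(np.round(manip.get_state()['ft_force'],1))
print(manip.move_linear(b2w(-.115,0,.033),max_speed=.08,max_force=6))
print(manip.move_linear(b2w(-.115,0,.026),max_speed=.015,max_force=2.5))
s=manip.get_state();print(s['time_s'],s['tool_pos'],s['ft_force'],s['opening'])
p=manip.get_image('side');cv2.imwrite('pics/side3.png',cv2.resize(p['frame'][130:330,190:450],None,fx=3,fy=3))
E
```

```text
0.044623551248442486 [ 0.06732566  0.04752557 -0.88153973]
[-0.8  0.  -0.4]
False
True
13.4167 [0.48405909 0.02415147 0.02848393] [0.44319769 0.223709   0.81013518] 0.04472943281491685
```

View pics/side3.png

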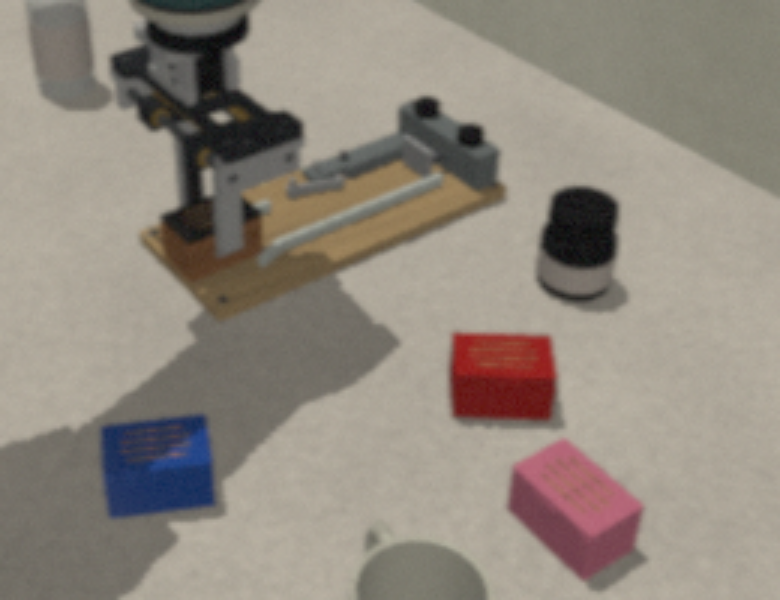

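```bash
python3 - <<'E'
from rig import manip
from h import *
manip.gripper_open(); manip.wait(.15)
manip.move_linear(b2w(-.115,0,.12),max_speed=.15)
p0=b2w(-.180,0,.12)
manip.goto(p0,down(-90.8))
manip.clamp(10)
s=manip.get_state();print(s['time_s'],s['tool_pos'],s['opening'])
p=manip.get_image('top');cv2.imwrite('pics/top3.png',cv2.resize(p['frame'][100:300,180:440],None,fx=3,fy=3))
W=cloud(p);w=W[(W[...,2]>.045)&(W[...,2]<.062)&(abs(W[...,1]-.0225)<.06)&(W[...,0]>.42)&(W[...,0]<.6)];print(len(w),rect(w[:,:2]) if len(w)>3 else 0)
p=manip.get_image('side');cv2.imwrite('pics/side4.png',cv2.resize(p['frame'][130:330,190:450],None,fx=3,fy=3))
W=cloud(p);w=W[(W[...,2]>.047)&(W[...,2]<.062)&(abs(W[...,1]-.0225)<.05)&(W[...,0]>.42)&(W[...,0]<.56)];print(len(w),rect(w[:,:2]) if len(w)>3 else 0)
E
```

```text
17.05 [0.4190219  0.02501283 0.12000297] 0.0006798738864114889
19 (array([0.5195979 , 0.02306637]), array([0.00081223, 0.04175013]), 0.24485577642917633)
382 (array([0.48168466, 0.02510089]), array([0.04773427, 0.07051782]), 89.98700714111328)
```

View pics/side4.png

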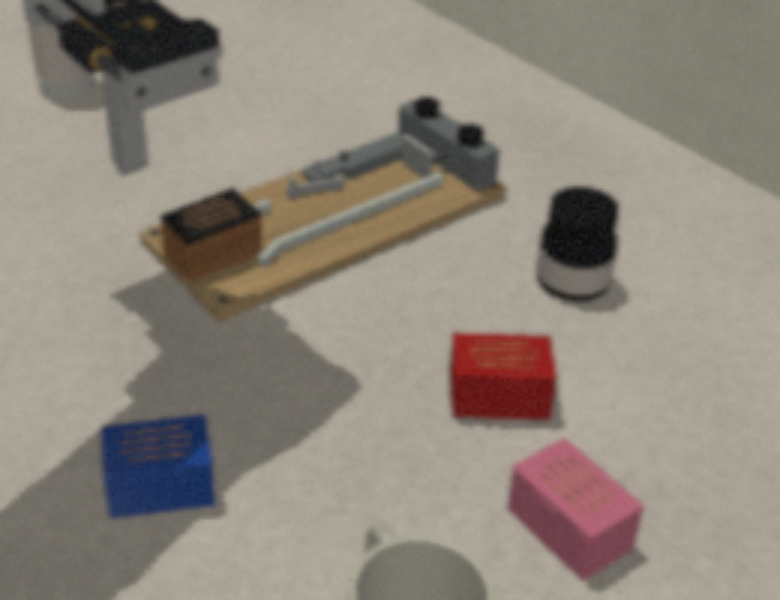

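View pics/top3.png

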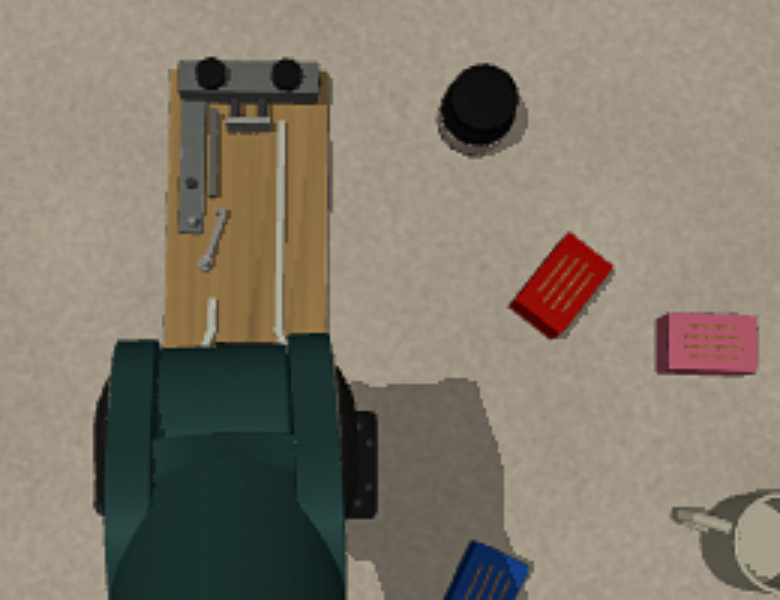

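Both views show the block flat and straight on the apron, at bed x≈-115. Now I'll push, first to short of the stop.

```bash
python3 - <<'E'
from rig import manip
from h import *
manip.move_linear(b2w(-.180,0,.031),max_speed=.12,max_force=10)
f0=np.array(manip.get_state()['ft_force']);np.save('f0.npy',f0)
for x in(-.15,-.11,-.07,-.03,-.01,.003):
    r=manip.move_linear(b2w(x,0,.031),max_speed=.05,max_force=12)
    s=manip.get_state();print(x,r,round(s['time_s'],2),s['tool_pos'].round(4) if hasattr(s['tool_pos'],'round') else s['tool_pos'],np.round(s['ft_force']-f0,1))
    if r:break
p=manip.get_image('side');cv2.imwrite('pics/side5.png',cv2.resize(p['frame'][130:330,190:450],None,fx=3,fy=3))
E
```

```text
-0.15 False 18.79 [0.4488 0.0245 0.0309] [-1.5  1.  -1.1]
-0.11 False 19.74 [0.4887 0.024  0.031 ] [-1.  -0.6 -1.3]
-0.07 False 20.69 [0.5287 0.0234 0.0309] [-0.6 -0.1 -1.7]
-0.03 False 21.64 [0.5689 0.0229 0.031 ] [-1.7  0.5 -0.5]
-0.01 False 22.19 [0.5891 0.0226 0.0309] [-1.7  0.2  0.1]
0.003 False 22.6 [0.6023 0.0224 0.0309] [-0.5  0.4 -1.1]
```

View pics/side5.png

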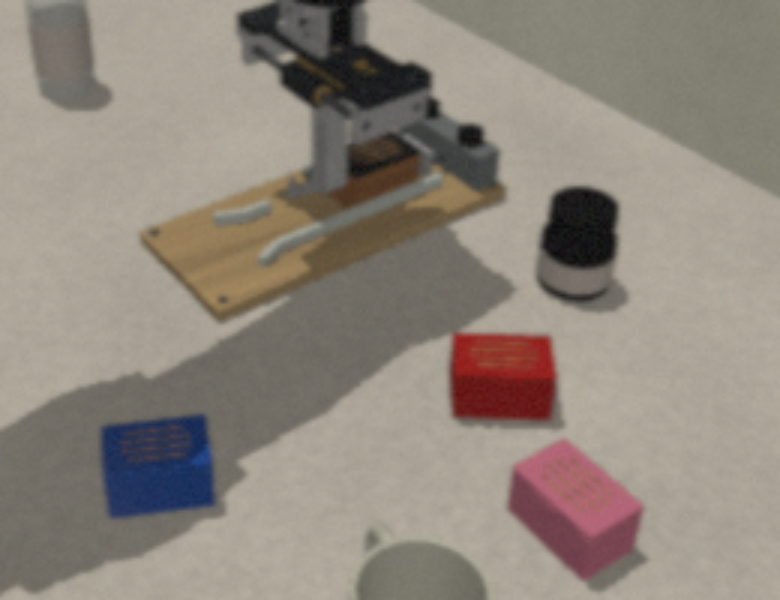

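```bash
python3 - <<'E'
from rig import manip
from h import *
f0=np.load('f0.npy')
def F():
    a=[]
    for _ in range(5): manip.wait(.02);a.append(manip.get_state()['ft_force']-f0)
    return np.mean(a,0)
x=.003;c=None
while x<.032:
    x+=.002 if c is None and x<.012 else .001
    r=manip.move_linear(b2w(x,0,.031),max_speed=.02,max_force=6)
    f=F();s=manip.get_state();print(round(x,4),r,round(s['time_s'],2),round(s['tool_pos'][0],5),f.round(2))
    if f[0]<-4 and c is None:c=x;print('contact')
    if r or f[0]<-11.5 or (c and x>c+.006):break
E
```

```text
0.005 False 22.98 0.604 [-1.39  0.28 -0.32]
0.007 False 23.32 0.60608 [-1.3   0.29 -0.69]
0.009 False 23.65 0.60805 [-0.74  0.7  -0.42]
0.011 False 23.98 0.61008 [-0.75  0.6  -0.85]
0.013 False 24.32 0.61205 [-0.58  0.65 -0.24]
0.014 False 24.65 0.61304 [-0.86  0.58 -0.32]
0.015 False 24.98 0.61405 [-1.34  0.35 -0.58]
0.016 False 25.32 0.61506 [-0.69  0.45 -0.87]
0.017 False 25.65 0.61607 [-0.89  0.47 -0.61]
0.018 False 25.98 0.61707 [-0.91  0.41 -0.56]
0.019 False 26.32 0.61782 [-3.32  0.07  0.22]
0.02 False 26.65 0.61873 [-6.51  0.48  1.36]
contact
0.021 False 26.98 0.61973 [-5.94  0.57  1.07]
0.022 False 27.32 0.62054 [-7.25  1.02  1.45]
0.023 False 27.65 0.62134 [-8.3   0.45  2.39]
0.024 False 27.98 0.62213 [-10.01   0.68   3.2 ]
0.025 False 28.32 0.62289 [-10.83   0.88   3.86]
0.026 False 28.65 0.62372 [-12.31   0.5    4.2 ]
```

```bash
python3 - <<'E'
from rig import manip
from h import *
f0=np.load('f0.npy')
def F():
    a=[]
    for _ in range(5): manip.wait(.02);a.append(manip.get_state()['ft_force']-f0)
    return np.mean(a,0)
x=.026
while x<.029:
    x+=.0005
    r=manip.move_linear(b2w(x,0,.031),max_speed=.02,max_force=3)
    f=F();s=manip.get_state();print(round(x,4),r,round(s['time_s'],2),round(s['tool_pos'][0],5),f.round(2))
    if r or f[0]<-13.6 or s['tool_pos'][0]>.6250:break
p=manip.get_image('side');cv2.imwrite('pics/side6.png',cv2.resize(p['frame'][150:250,230:360],None,fx=6,fy=6))
p=manip.get_image('top');cv2.imwrite('pics/top6.png',cv2.resize(p['frame'][100:260,180:400],None,fx=3.6,fy=3.6))
for i in manip.search_frame(p,'pawl')[:2]:print(i)
E
```

```text
0.0265 False 28.98 0.62405 [-13.26   0.96   5.05]
0.027 False 29.32 0.62443 [-13.72   0.86   5.65]
```

View pics/side6.png

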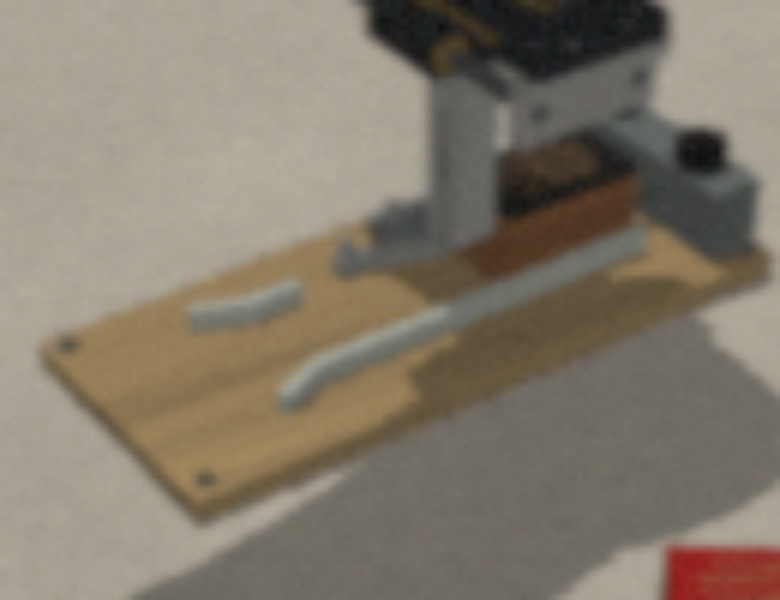

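View pics/top6.png

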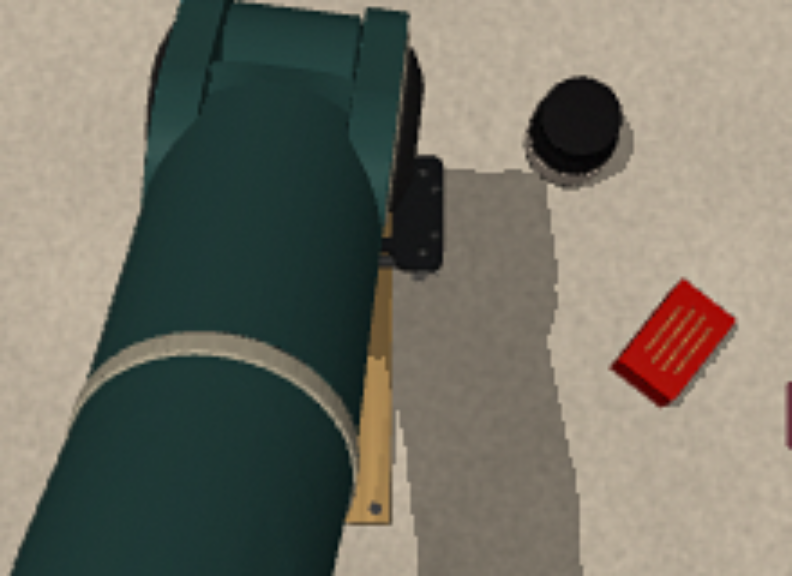

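```bash
python3 - <<'E'
from rig import manip
from h import *
f0=np.load('f0.npy')
def F():
    a=[]
    for _ in range(5): manip.wait(.02);a.append(manip.get_state()['ft_force']-f0)
    return np.mean(a,0)
x=.027
for x in(.0275,.028):
    r=manip.move_linear(b2w(x,0,.031),max_speed=.02,max_force=3)
    f=F();s=manip.get_state();print(round(x,4),r,round(s['time_s'],2),round(s['tool_pos'][0],5),f.round(2))
    if r or f[0]<-14.3 or s['tool_pos'][0]>.6255:break
print('back')
while x>.018:
    x-=.001
    manip.move_linear(b2w(x,0,.031),max_speed=.02)
    f=F();s=manip.get_state();print(round(x,4),round(s['time_s'],2),round(s['tool_pos'][0],5),f.round(2))
E
```

```text
0.0275 False 29.8 0.62484 [-14.67   1.01   5.8 ]
back
0.0265 30.13 0.62398 [-13.94   0.59   4.78]
0.0255 30.47 0.62306 [-12.54   0.73   4.28]
0.0245 30.8 0.62243 [-10.27   0.84   2.98]
0.0235 31.13 0.62225 [-6.07  0.55 -0.92]
0.0225 31.47 0.62203 [-1.27  0.67 -0.19]
0.0215 31.8 0.62053 [-0.66  0.47 -0.47]
0.0205 32.13 0.61948 [-0.47  0.57 -0.81]
0.0195 32.47 0.61852 [-0.76  0.58 -0.65]
0.0185 32.8 0.61747 [-0.86  0.7  -0.5 ]
0.0175 33.13 0.6165 [-0.8   0.78 -0.36]
```

When I backed off, the force vanished at tool x≈0.622. That is about 4.7 mm past first stop contact, which matches a locked block. I'll retreat and look.

```bash
python3 - <<'E'
from rig import manip
from h import *
manip.move_linear(b2w(-.01,0,.031),max_speed=.06)
manip.move_linear(b2w(-.01,0,.2),max_speed=.15)
manip.goto([.45,-.25,.3],down(-75))
print(manip.get_state()['time_s'])
for n in('top','side'):
    p=manip.get_image(n)
    r=(slice(100,260),slice(220,310)) if n=='top' else (slice(150,250),slice(230,360))
    cv2.imwrite(f'pics/{n}7.png',cv2.resize(p['frame'][r],None,fx=3.7 if n=='top' else 6,fy=3.7 if n=='top' else 6,interpolation=cv2.INTER_CUBIC))
    W=cloud(p);w=W[(W[...,2]>.05)&(W[...,2]<.06)&(abs(W[...,1]-.0225)<.04)&(W[...,0]>.5)&(W[...,0]<.705)]
    print(n,len(w),np.median(w[:,2]),rect(w[:,:2]))
    A=np.c_[w[:,:2],np.ones(len(w))];print('tilt',np.linalg.lstsq(A,w[:,2],rcond=None)[0].round(4))
    if n=='top': print(p['frame'][:1].shape)
E
```

```text
36.2417
top 516 0.05344416261782925 (array([0.66636633, 0.02013724]), array([0.04491105, 0.07006544]), 89.95079040527344)
tilt [0.0029 0.0083 0.0515]
(1, 560, 3)
side 277 0.0543896396504018 (array([0.66328174, 0.02250286]), array([0.04799017, 0.07047021]), 89.4659652709961)
tilt [0.0022 0.017  0.0524]
```

View pics/top7.png

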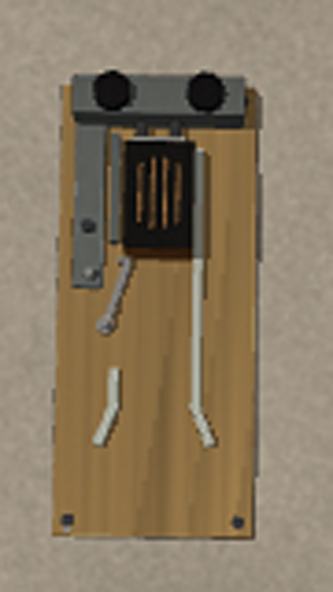

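View pics/side7.png

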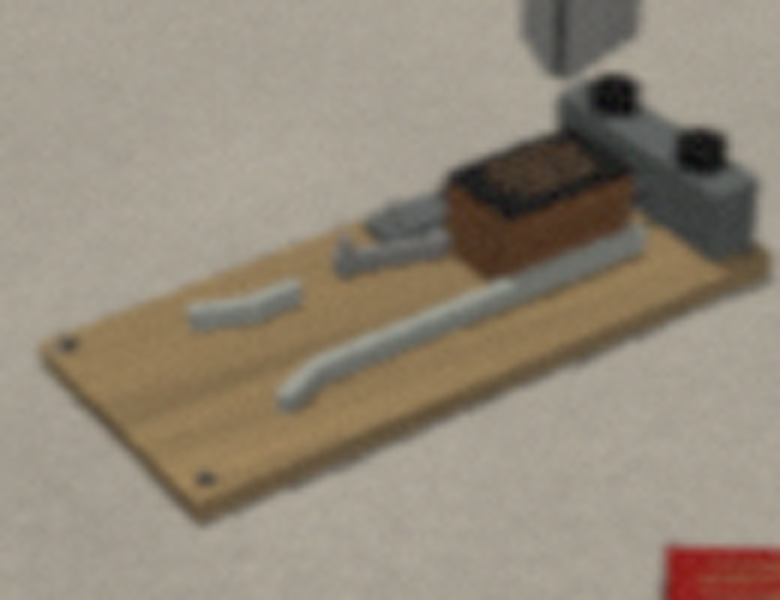

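The top view shows the pawl tip swung in behind the block's rear-left corner, with the front against the plate, and the block is flat and straight. Handing in.

```bash
python3 -c "
from rig import manip
manip.sign_off(); print(manip.get_state()['time_s'])"
```

```text
the job is handed in; nothing more can be done
the job is handed in; nothing more can be done
```

The block is locked in the bed behind the pawl, the gripper has let go and is clear of it, and I have handed the job in; no verdict was reported. I picked up the black-faced block, laid it on the apron at about bed x = -115 mm, and pushed it from behind with shut fingers up to a peak of about 14.7 N.

**Lock:** As I backed off, the force vanished about 4.7 mm past first contact with the stop. In the last top picture the pawl has swung in behind the block's rear corner.

**Position:** The depth maps put the block's centre at bed x ≈ +66 mm, against the stop. That gives an estimated 4.5 to 5 mm of stop travel still pressed in. I could not read the stop and pawl joints directly, so their values are inferred from force and pictures.

**Flat and straight:** The block is within about 1° both ways. Its offset from the midline is about 1.5 mm at most, within the cameras' accuracy.

**Checks that disagreed or were not made:**
- The two cameras disagree by about 3 to 4 mm in world x. I compared the block with the bed in the same image to cancel this.
- An upward force of about 5.8 N showed on the fingers at peak push. It went away on release, and the block sits flat.
- The first grasp approach put a joint close to its limit, so I changed the arm's configuration before gripping.
- The arm never went near the jar, mug or bottle by plan, but I did not measure their positions again at the end.

The clock read about 36 s at the last check before handing in.

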